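# Lock the free-running dispenser turntable with its index pin

### The job

The dispenser's small turntable has been left spinning freely. Slow it gently by touch, without pressing hard, so that it stops with its hole right under the slot of the fixed guide. Only once it stands still, lower the locking pin, which waits in its rest, through the guide and gently down until it is fully home in the hole; then let go, leaving the other things on the table where they are.

Things in the scene. Friction and masses are not known exactly. Their poses are not given: they have to be found in the camera images.
- pin: The loose locking pin, about 200 g, 100 mm long, upright: the lower 62 mm is a steel shank 12 mm in diameter (its last 3 mm taper to 8 mm), the top 38 mm a round aluminium head 24 mm in diameter to grip. Origin at the centre of the foot's underside, z up along the pin. It starts standing in the rest, foot 8 mm above the table.
- rest: Black plastic block 60 x 60 mm, 30 mm high, fixed, with one round hole 14 mm wide and 22 mm deep in the middle of its top, in which the pin stands. Origin at the centre of its underside.
- guide (a point): Centre of the upper mouth, 85 mm above the table, of the guide: a square 14 x 14 mm through-slot in the fixed bracket over the turntable's rim. x points radially outward, z up. The guide block is 25 mm thick and 50 mm wide; its underside is 5 mm above the turntable's top face. The bracket is nowhere higher than 88 mm.
- wheel_hole (a point): Centre of the mouth of the turntable's only hole: a square pocket 14 x 14 mm, 14 mm deep, in the top face 78 mm from the axis. It turns with the disc and passes under the guide once a turn. With the pin home, its foot is on the pocket's floor, 41 mm above the table; if the hole is not under the guide, the foot stops on the top face, 14 mm higher.
- wheel (a joint): Turntable angle, counted on without limit; at 0 and each whole turn its hole is under the guide; grows anticlockwise seen from above. In the first half second it is thrown to 5 to 7 rad/s, then coasts on a light bearing, losing only about 0.1 rad/s each second; about 0.04 kg m2. A few newtons on its face near the rim stop it within a second or two. Stopped, it stays, or can be dragged round by friction.
- stand: The turntable unit, fixed. Origin on the table, on the turntable's axis; x points to the guide, 78 mm away. The turntable is an aluminium disc 200 mm across, flat top face 55 mm above the table (hub cap 40 mm wide, 8 mm higher). The bracket covers it only on the guide's side, x over 59 mm, y within 25 mm; the rest may be touched. Pressed down, it gives at about 8 N/mm; over 20 N harms it.
- jar: Bystander, loose: closed jar, 60 mm wide, 75 mm high. Origin on or near its underside's centre. Leave it.
- flux: Bystander, loose: closed bottle, 44 mm wide, 110 mm high. Origin on or near its underside's centre. Leave it.
- battery: Bystander, loose: dark battery slab, 95 x 42 x 6 mm, lying flat. Origin on or near its underside's centre. Leave it.
- driver: Bystander, loose: screwdriver 170 mm long, lying. Origin on or near its underside's centre. Leave it.
Mind the look-alikes: they are no part of the job. What is shaped like the pin but blue or green is not meant.

How it is judged:
By the outcome, as a careful person would: the job done as asked, in the order asked, and still so for the second after the job is handed in, with the robot touching nothing.
It also fails if it takes over 72 s, if anything falls off the work surface, if the arm or the gripper's body presses on something with over 40 N, if the wrist force passes 120 N, or if a joint passes its speed limit or range.

### The arm

A 7-joint arm with a two-finger parallel gripper is mounted at the origin on the work surface. World frame = base frame: x ahead of the robot, y to its left, z up, the work surface at z = 0. Lengths are in mm, angles in rad, forces in N, time in s.
With the tool pointing down it reaches from about 400 to 850 mm from the base axis. Payload 10.4 kg.
Tool frame: the origin (TCP) lies midway between the tips of the shut fingers; the grasp point (between the pads) lies 19 mm behind it; z points along the fingers, x is the direction in which the jaws open and shut, and the axes are right-handed (so a half turn about z gives the same grasp; the last joint's range is limited). The gripper opens to 85 mm and grips with 20 to 120 N. Pads are 22 mm wide; open, the fingers measure 114 mm over their backs; the gripper's body (76 mm by 85 mm) begins 54 mm behind the grasp point. The pads swing forward as they close: fully open they stand 13 mm farther back than shut.
Start: joints at [-1.366, 0.332, -0.065, 1.46, 0.022, 1.35, -0.088], TCP at [141.132, 608.878, 231.338] pointing down, gripper open.
Joint ranges: [-2.6, 2.6], [-0.5, 2.12], [-1.47, 1.34], [0.16, 2.42], [-1.27, 4.41], [0.06, 2.06], [-2.6, 2.6]. Speed limits (rad/s): [2.22, 2.22, 2.79, 2.79, 3.14, 3.14, 3.14].

### API

Orientations are given as a unit quaternion [x, y, z, w].
In Python, from workcell import state, get_image, calibration, job_done, boxes_of, outline_of gives the robot as it stands.
- The arm moves only by the shell command python3 -m pendant 'ROWS' [OPENING] [FORCE]. ROWS is JSON, a list of rows, each a list of 6 numbers: the shift along the tool's x, y, z in m, then the turn, a rotation vector about the tool's x, y, z in degrees. In form: [[x, y, z, rx, ry, rz], ...]. A call has 1 to 20 rows; each row is the pose to reach, as a shift and turn from the pose measured when the call began, along the tool's axes at that moment; what a row does not reach only later rows make up. A row lasts 1/8 s, in which the tool goes at most 62.5 mm and 10.7 degrees, less where a joint would pass 70% of its speed; a pose out of reach is approached as far as the arm can. A call with a gripper value outside its range is refused whole. OPENING is the closure, from -1 (fully open) to 1 (shut), set as the call begins (- or left out, the last holds). The fingers move at their own pace and stop on an object; FORCE is the grip in N (left out, the last holds). Time passes only in rows, so rows that repeat a pose let the fingers close. It gives the time, the measured TCP pose, the force and the opening at its end, in the units of the state.
- state(): the state, without advancing time (a new reading comes with each control period).
- get_image(name): name is "side" or "top"; returns the picture (384x512x3 uint8, blue, green, red); there is no depth.
- calibration(name): a dict with "intrinsics" (3x3 intrinsics, pixels), "R" (3x3) and "t" (3): a world point X has camera coordinates R X + t. Camera axes: x right, y down, z forward; pixel columns grow to the right and rows downward; lengths in mm; the calibration is good to about 2 mm. A picture is of the moment at which its call begins. calibration takes no time and is no camera call.
- job_done(): hands the job in, once; it reports no verdict.
Trained networks look in the newest picture that a camera, given by its name, has taken for a name from the list of things; names that differ only in an ending like _2 or _b are one class to them, and where a whole thing is asked for, a point or a joint stands for the part that bears it (a point fixed in the world has none). Each returns a list of dicts, best first, with "score" (0 to 1); they miss things now and then, are a little off and sometimes report something else, mostly with a low value. They report only what shows in the picture. A call takes as long as a camera call. They do not tell look-alikes from the thing itself.
- boxes_of(camera, thing): "rect" ([left, top, width, height] in pixels, round what is visible of it).
- outline_of(camera, thing): "mask" (384x512 bool, what is visible of it) and "rect" ([left, top, width, height] in pixels, round what is visible of it).
The state is a dict: "clock": time; "qpos": joint angles; "qvel": joint speeds; "effort": joint torques, N m; "eef_pos": TCP position; "ee_rot": TCP orientation; "force": force on the tool from outside, world axes, zero at the start; "torque": the same for the moment, N m; "opening": finger opening in mm.
Only numpy, scipy, OpenCV 4.12 (cv2) and the standard library are available. Lean on these libraries where they do the work, as an engineer would, in place of code of your own. Each camera call takes 0.05 s, during which the arm holds its last target. There are 200 camera calls.

## Working session

There is one attempt and no reset: what is moved stays moved. The work goes in short steps, Python scripts to look and compute and a shell command to move; the robot and the scene stay as the last step left them, time stands still between calls to the robot, and variables do not carry over. Pictures are saved under pics/ and viewed, about 8 in all and at most 12, crops included, and the job is handed in when it is done.

```bash
ls; mkdir -p pics; python3 - <<'E'
from workcell import *
import cv2,numpy as np
a=get_image("top");b=get_image("side")
cv2.imwrite("pics/t0.png",a);cv2.imwrite("pics/s0.png",b)
for n in("top","side"):
    c=calibration(n);print(n,c["intrinsics"],c["R"],c["t"])
s=state();print(s)
for th in("pin","rest","stand"):
    for n in("top","side"):
        print(th,n,[(r["rect"],round(r["score"],2)) for r in boxes_of(n,th)])
E
```

```text
pics
top [[483.4380469    0.         257.71709372]
 [  0.         483.4380469  187.31755604]
 [  0.           0.           1.        ]] [[ 0.01789876 -0.99975386 -0.01310965]
 [-0.98819303 -0.01569328 -0.15240822]
 [ 0.15216497  0.01568279 -0.98823068]] [-4.66956089e-01  5.12263028e+02  1.20255718e+03]
side [[431.93733582   0.         252.36274397]
 [  0.         431.93733582 194.36486436]
 [  0.           0.           1.        ]] [[ 0.86287522 -0.50536815  0.00702842]
 [-0.29275865 -0.51110074 -0.80812647]
 [ 0.41199361  0.69525468 -0.58896706]] [-441.15601789  204.60221847 1035.4522771 ]
{'clock': 0.1, 'qpos': array([-1.36557664,  0.33282041, -0.06472259,  1.46088859,  0.02158344,
        1.34989885, -0.08849658]), 'qvel': array([ 0.00080825, -0.00127983,  0.00043471, -0.00171652, -0.00028602,
       -0.0007237 , -0.00104036]), 'effort': array([ 2.85946924e-03, -6.26743627e+01,  5.00712229e-02, -3.92427707e+01,
        1.63232553e-02,  7.00553399e-03,  5.66095821e-05]), 'eef_pos': array([141.06474014, 608.51181257, 230.57329111]), 'ee_rot': array([ 7.82883641e-01,  6.22167798e-01, -5.05137400e-04,  4.25153338e-04]), 'force': array([-0.47021593,  0.42595174, -0.40138578]), 'torque': array([0.00551005, 0.00110639, 0.00295814]), 'opening': 85.59553871713638}
pin top [([388.4, 270.0, 20.4, 6.7], 0.69), ([364.9, 262.3, 17.3, 10.0], 0.53)]
pin side [([244.0, 294.5, 12.8, 35.9], 0.85), ([299.3, 288.6, 12.3, 39.0], 0.83), ([235.1, 272.9, 10.9, 37.3], 0.6), ([273.9, 261.1, 11.8, 31.9], 0.53), ([231.8, 119.4, 14.4, 25.7], 0.5), ([307.4, 258.5, 12.7, 30.5], 0.48)]
rest top [([362.7, 219.7, 28.6, 25.8], 0.61)]
rest side [([258.7, 278.1, 34.9, 37.9], 0.9)]
stand top [([235.6, 102.8, 83.8, 103.6], 0.67)]
stand side [([246.2, 178.5, 96.7, 61.0], 0.71)]
```

```bash
python3 - <<'E'
import cv2,numpy as np
a=cv2.imread("pics/t0.png");b=cv2.imread("pics/s0.png")
c=cv2.resize(a[80:310,190:460],None,fx=2.2,fy=2.2,interpolation=cv2.INTER_CUBIC)
d=cv2.resize(b[90:350,200:370],None,fx=2.3,fy=2.3,interpolation=cv2.INTER_CUBIC)
cv2.imwrite("pics/t0c.png",c);cv2.imwrite("pics/s0c.png",d)
E
```

```text
(no output)
```

View pics/t0c.png

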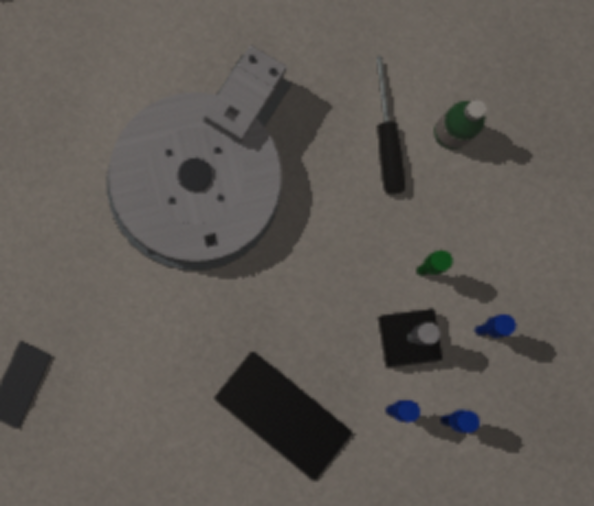

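View pics/s0c.png

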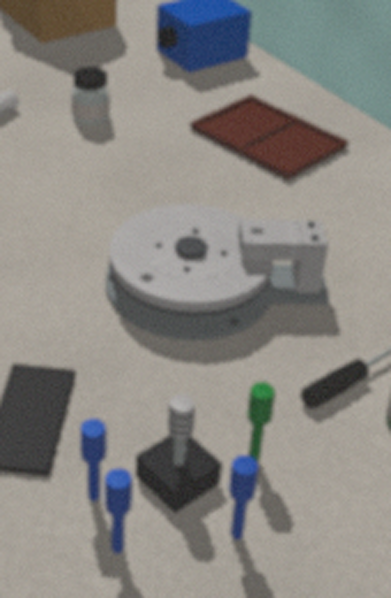

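The top crop (2.2×, offset 190,80) shows:
- **Turntable:** hub at px (279,159), guide slot at (295,131), hole at (286,189).
- **Pin candidates:** silver at crop (428,333) standing in the black rest, blue at (405,411), (463,421) and (503,326), green at (440,262). The silver one in the rest is meant. The side crop confirms it at (180,430).

Next I'll turn these into positions.

```bash
cat > h.py <<'E'
from workcell import *
import cv2,numpy as np
from scipy.spatial.transform import Rotation as Ro
def pw(n,uv,z):
    c=calibration(n);K,R,t=map(np.array,(c["intrinsics"],c["R"],c["t"]))
    d=R.T@np.linalg.solve(K,[uv[0],uv[1],1]);o=-R.T@t
    return (o+d*(z-o[2])/d[2])[:2]
def proj(n,X):
    c=calibration(n);p=np.array(c["R"])@X+c["t"];p=np.array(c["intrinsics"])@p;return p[:2]/p[2]
E
python3 - <<'E'
from h import *
T=lambda x,y:(190+(x+.5)/2.2-.5,80+(y+.5)/2.2-.5)
S=lambda x,y:(200+(x+.5)/2.3-.5,90+(y+.5)/2.3-.5)
def p(l,*a): print(l,*[np.round(v,1) for v in a])
p("hub",pw("top",T(196,175),63),pw("side",S(191,247),63))
p("slot",pw("top",T(232,113),85),pw("side",S(257,231),85))
p("hole",pw("top",T(211,240),55),pw("side",S(147,278),55))
p("pin head",pw("top",T(428,333),108),pw("side",S(181,405),108))
p("rest corners z30",*[pw("top",T(*q),30) for q in((379,316),(433,310),(442,360),(387,367))])
p("rest side z30",*[pw("side",S(*q),30) for q in((137,463),(179,436),(220,463),(177,496))])
for q,r in(((405,410),(93,428)),((464,421),(119,478)),((504,326),(244,466)),((440,262),(262,391))): p("decoy",pw("top",T(*q),100),pw("side",S(*r),100))
p("flux",pw("top",T(476,109),110))
p("driver",pw("top",T(380,60),10),pw("top",T(395,190),10))
p("jar/batt",pw("top",T(20,385),6),pw("top",T(284,415),6))
p("bracket corners",*[pw("top",T(*q),88) for q in((205,121),(241,137),(286,70),(252,48))])
q=Ro.from_quat(state()["ee_rot"]).as_matrix();print(q)
E
```

```text
hub [581.5 -44.5] [581.3 -47.3]
slot [649.7 -84.2] [650.8 -84.1]
hole [507.1 -62.8] [508.7 -63.9]
pin head [ 400.9 -296.4] [ 399.7 -299.7]
rest corners z30 [ 424.8 -259.4] [ 432.8 -322. ] [ 375.3 -331. ] [ 366.2 -267.7]
rest side z30 [ 364.2 -281.4] [ 419.2 -272.3] [ 434.7 -322.1] [ 376.1 -335.1]
decoy [ 318.  -271.8] [ 318.  -277.4]
decoy [ 307.4 -334.9] [ 309.1 -340.2]
decoy [ 410.4 -381.2] [ 411.7 -383.8]
decoy [ 479.7 -313.3] [ 482.  -316.6]
flux [ 651.3 -354.8]
driver [ 739.9 -269.3] [ 578.1 -284.8]
jar/batt [338.5 157.9] [ 309.3 -151.9]
bracket corners [639.1 -53.4] [621.  -94.4] [ 700.6 -145.6] [ 726.3 -106.6]
[[ 2.25876037e-01  9.74156053e-01 -1.27925030e-05]
 [ 9.74156047e-01 -2.25876037e-01 -1.06416565e-04]
 [-1.06555861e-04  1.15750579e-05 -9.99999994e-01]]
```

```bash
python3 -m pendant '[[-0.04,0.05,0,0,0,0],[-0.08,0.095,0,0,0,0],[-0.12,0.14,0,0,0,0],[-0.155,0.185,0,0,0,0],[-0.195,0.23,0,0,0,0],[-0.23,0.275,0,0,0,0],[-0.27,0.32,0,0,0,0],[-0.31,0.37,0,0,0,0],[-0.35,0.415,0.01,0,0,0],[-0.385,0.46,0.03,0,0,0],[-0.42,0.50,0.06,0,0,0],[-0.445,0.53,0.09,0,0,0],[-0.464,0.553,0.12,0,0,0],[-0.464,0.553,0.145,0,0,0],[-0.464,0.553,0.155,0,0,0],[-0.464,0.553,0.155,0,0,0],[-0.464,0.553,0.155,0,0,0]]' 1 20
python3 - <<'E'
from h import *
cv2.imwrite("pics/s1.png",get_image("side"));cv2.imwrite("pics/t1.png",get_image("top"))
a=cv2.imread("pics/s1.png")[130:290,210:380];b=cv2.imread("pics/t1.png")[90:220,210:350]
a=cv2.resize(a,(400,376));b=cv2.resize(b,(400,376));cv2.imwrite("pics/c1.png",np.hstack([a,b]))
s=state();print(s["clock"],s["eef_pos"],s["force"],s["ee_rot"])
E
```

```text
clock: 2.52
eef_pos: [575.6, 32.4, 77.5]
ee_rot: [0.783, 0.622, 0.001, 0.0]
force: [0.3, 0.2, 0.4]
opening: -0.4
2.625 [575.65803217  32.33457409  77.41903536] [ 0.0561169  -0.3080994  -0.69657729] [7.82733111e-01 6.22356860e-01 8.36809985e-04 3.39161969e-04]
```

View pics/c1.png

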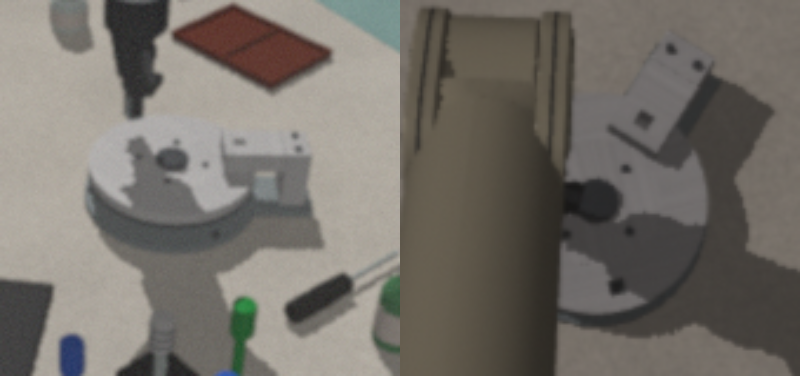

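```bash
python3 -m pendant '[[0,0,0.006,0,0,0],[0,0,0.012,0,0,0],[0,0,0.018,0,0,0],[0,0,0.020,0,0,0],[0,0,0.020,0,0,0]]'; python3 -m pendant '[[0,0,0.0,0,0,0],[0,0,0.0,0,0,0]]'
```

```text
clock: 3.25
eef_pos: [575.5, 32.2, 57.1]
ee_rot: [0.783, 0.622, 0.001, 0.0]
force: [-0.5, -0.4, -0.1]
opening: -0.3
clock: 3.5
eef_pos: [575.6, 32.3, 57.3]
ee_rot: [0.783, 0.622, 0.001, 0.0]
force: [-0.8, -0.4, 0.1]
opening: 0.1
```

```bash
python3 -m pendant '[[0,0,0.001,0,0,0],[0,0,0.002,0,0,0],[0,0,0.0024,0,0,0],[0,0,0.0024,0,0,0]]'
```

```text
clock: 4.0
eef_pos: [575.8, 32.3, 55.0]
ee_rot: [0.783, 0.622, 0.001, 0.0]
force: [0.2, -0.1, 0.4]
opening: -0.0
```

```bash
python3 -m pendant '[[0,0,0.0004,0,0,0],[0,0,0.0008,0,0,0],[0,0,0.0008,0,0,0]]'
```

```text
clock: 4.38
eef_pos: [576.0, 32.4, 54.4]
ee_rot: [0.783, 0.622, 0.001, 0.0]
force: [0.0, 0.8, 2.8]
opening: -0.1
```

```bash
python3 -m pendant '[[0,0,0.0003,0,0,0],[0,0,0.0004,0,0,0],[0,0,0.0004,0,0,0],[0,0,0.0004,0,0,0]]'; python3 - <<'E'
from h import *
t=[];
for i in range(3):
    t.append((state()["clock"],get_image("side")))
c=[cv2.resize(im[130:245,230:330],None,fx=2.5,fy=2.5) for _,im in t]
cv2.imwrite("pics/c2.png",np.hstack(c));print([a for a,_ in t],state()["force"],state()["eef_pos"])
E
```

```text
clock: 4.88
eef_pos: [576.0, 32.5, 54.1]
ee_rot: [0.783, 0.622, 0.001, 0.0]
force: [-0.0, 0.7, 4.2]
opening: 0.2
[4.875, 4.925, 4.975] [-0.65273676  0.00975166  4.19779451] [575.98156261  32.46187789  54.02927051]
```

View pics/c2.png

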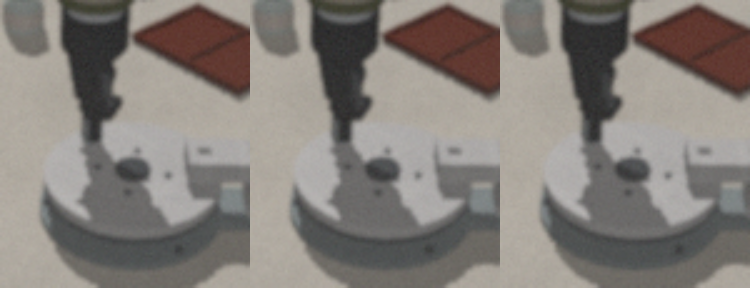

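The three frames look identical, so the disc seems to have stopped with its hole hidden near the finger. I'll check the frame difference, then lift and look.

```bash
python3 -m pendant '[[0,0,-0.005,0,0,0],[0,0,-0.025,0,0,0],[-0.02,0,-0.07,0,0,0],[0.03,0,-0.12,0,0,0],[0.08,0,-0.12,0,0,0],[0.12,0,-0.12,0,0,0],[0.12,0,-0.12,0,0,0]]'; python3 - <<'E'
from h import *
c=cv2.imread("pics/c2.png").astype(int)
print("old diffs",abs(c[:,:250]-c[:,250:500]).mean(),abs(c[:,:250]-c[:,500:]).mean())
t=[]
for i in range(3): t.append(get_image("side"))
b=get_image("top")
cv2.imwrite("pics/s3.png",t[0]);cv2.imwrite("pics/s3b.png",t[2]);cv2.imwrite("pics/t3.png",b)
print("new diff",abs(t[0].astype(int)-t[2])[150:245,230:330].mean(),state()["clock"],state()["eef_pos"])
cv2.imwrite("pics/c3.png",np.hstack([cv2.resize(t[2][165:250,240:350],(440,340),interpolation=cv2.INTER_CUBIC),cv2.resize(b[95:205,215:325],(340,340),interpolation=cv2.INTER_CUBIC)]))
E
```

```text
clock: 5.9
eef_pos: [602.2, 153.4, 173.5]
ee_rot: [0.781, 0.625, 0.001, -0.0]
force: [-0.8, 0.6, -0.8]
opening: -0.2
old diffs 1.5599537037037037 1.5525277777777777
new diff 2.594140350877193 6.1 [602.67314871 147.53352285 174.09132809]
```

View pics/c3.png

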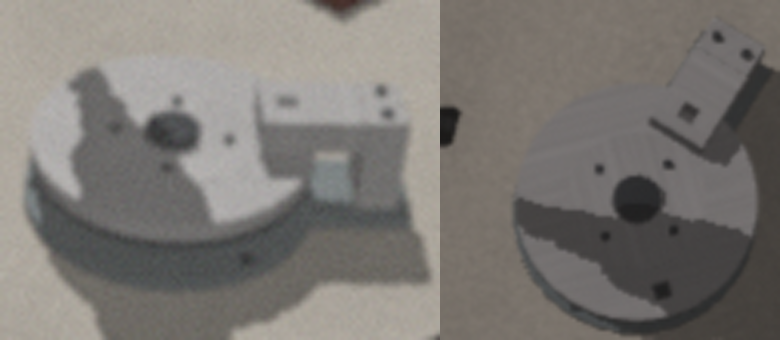

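```bash
python3 - <<'E'
from h import *
from h import proj
im=[get_image("top") for i in range(4)];im.append(get_image("side"));im.append(get_image("side"))
print(state()["clock"],state()["eef_pos"])
g=lambda a:a.astype(float).mean(2)
def sm(a,uv): return cv2.getRectSubPix(cv2.GaussianBlur(g(a).astype(np.float32),(3,3),0),(1,1),tuple(map(float,uv)))[0,0]
C=np.array([581.4,-45.9])
def prof(n,a,z=54):
    return np.array([sm(a,proj(n,np.array([C[0]+78*np.cos(t),C[1]+78*np.sin(t),z]))) for t in np.radians(np.arange(0,360,6))])
for f,n in (("t0","top"),("t1","top"),("t3","top"),("s0","side"),("s3","side"),("s3b","side")):
    print(f,prof(n,cv2.imread(f"pics/{f}.png")).astype(int).tolist())
for i,a in enumerate(im): print(i,prof("top" if i<4 else "side",a).astype(int).tolist())
cv2.imwrite("pics/t4.png",im[3]);cv2.imwrite("pics/s4.png",im[5])
E
```

```text
6.4 [602.76680667 148.74630965 174.25688261]
t0 [100, 100, 100, 100, 100, 100, 101, 100, 101, 103, 102, 101, 101, 100, 101, 101, 100, 100, 100, 99, 99, 100, 100, 99, 99, 98, 98, 98, 98, 98, 99, 87, 36, 76, 101, 101, 101, 101, 102, 101, 100, 101, 100, 100, 99, 98, 101, 98, 99, 86, 60, 59, 60, 95, 97, 85, 89, 98, 97, 98]
t1 [111, 111, 111, 94, 71, 86, 69, 78, 56, 59, 62, 64, 65, 66, 67, 67, 66, 65, 64, 61, 58, 54, 50, 46, 43, 44, 97, 108, 108, 109, 109, 96, 37, 56, 65, 66, 65, 66, 66, 65, 65, 66, 65, 94, 110, 110, 112, 110, 110, 95, 66, 65, 67, 107, 108, 95, 99, 109, 109, 109]
t3 [113, 113, 113, 113, 113, 113, 114, 113, 113, 116, 115, 114, 113, 114, 112, 111, 70, 68, 66, 77, 91, 112, 112, 112, 110, 111, 110, 110, 104, 92, 79, 68, 38, 42, 66, 67, 67, 67, 67, 67, 66, 67, 69, 110, 112, 111, 113, 112, 111, 97, 68, 66, 68, 108, 110, 97, 100, 110, 110, 111]
s0 [139, 144, 162, 163, 162, 163, 162, 164, 165, 166, 165, 166, 164, 164, 164, 165, 165, 165, 164, 164, 166, 166, 167, 165, 166, 165, 164, 165, 166, 167, 167, 154, 125, 146, 169, 169, 169, 168, 168, 167, 167, 166, 166, 166, 164, 164, 164,
[... 1695 characters left out ...]
6, 66, 67, 67, 108, 112, 111, 113, 112, 111, 96, 68, 66, 68, 108, 110, 97, 101, 111, 110, 111]
4 [144, 149, 168, 168, 169, 169, 169, 170, 171, 172, 171, 171, 171, 170, 171, 155, 111, 104, 106, 131, 162, 172, 173, 172, 171, 171, 171, 170, 168, 152, 136, 117, 104, 104, 105, 105, 104, 104, 105, 105, 104, 103, 111, 167, 171, 169, 168, 169, 168, 154, 115, 103, 103, 107, 111, 112, 112, 125, 152, 158]
5 [144, 150, 168, 169, 169, 169, 169, 170, 171, 172, 172, 171, 171, 171, 171, 155, 109, 104, 106, 131, 163, 172, 173, 171, 171, 172, 171, 170, 167, 152, 136, 117, 103, 104, 105, 105, 105, 105, 105, 105, 105, 104, 110, 166, 171, 170, 170, 169, 168, 155, 115, 104, 104, 108, 111, 112, 112, 125, 152, 159]
```

The disc is at rest with its hole at about 194° in the world frame, and the guide is at -29°. Shadow hides the hole in the side view. I'll drag the disc about +136° with light friction from the fingertip.

```bash
python3 -m pendant '[[-0.03,0,0,0,0,0],[-0.08,-0.001,0.02,0,0,0],[-0.11,-0.002,0.06,0,0,0],[-0.12,-0.002,0.09,0,0,0],[-0.12,-0.002,0.11,0,0,0],[-0.12,-0.002,0.116,0,0,0],[-0.12,-0.002,0.117,0,0,0],[-0.12,-0.002,0.117,0,0,0]]'; python3 -m pendant '[[0,0,0.001,0,0,0],[0,0,0.002,0,0,0],[0,0,0.0025,0,0,0],[0,0,0.003,0,0,0]]'
python3 - <<'E'
from h import *
# refine disc centre and bracket from t4: hub threshold, hole threshold, slot
im=cv2.imread("pics/t4.png");g=cv2.cvtColor(im,cv2.COLOR_BGR2GRAY)
G=cv2.resize(g,None,fx=4,fy=4,interpolation=cv2.INTER_CUBIC)
for nm,(u,v),z,w,th in(("hub",(279.1,159.5),63,20,55),("slot",(295.5,131.4),85,6,75),("hole",(285.5,189),55,6,52)):
    y0,x0=int((v-w)*4),int((u-w)*4);roi=G[y0:y0+8*w,x0:x0+8*w]
    n,l,st,ce=cv2.connectedComponentsWithStats((roi<th).astype(np.uint8))
    for i in range(1,n):
        if st[i,4]>60:
            c=((ce[i]+[x0,y0])+.5)/4-.5; print(nm,st[i,4],c,pw("top",c,z))
s=state();print(s["eef_pos"],s["force"],Ro.from_quat(s["ee_rot"]).as_matrix()[:2,0])
E
```

```text
clock: 7.4
eef_pos: [574.6, 32.6, 58.0]
ee_rot: [0.783, 0.622, 0.002, 0.001]
force: [-0.4, 0.2, 0.9]
opening: -0.2
clock: 7.9
eef_pos: [574.6, 32.7, 55.0]
ee_rot: [0.783, 0.622, 0.002, 0.001]
force: [-0.4, 0.8, 0.9]
opening: 0.3
hub 2810 [278.50676157 159.47562278] [580.92933191 -43.71479944]
hub 148 [290.15202703 169.0777027 ] [556.56006016 -73.45905784]
hub 140 [268.04642857 170.975     ] [550.81238664 -17.58733904]
slot 319 [295.03644201 130.76528213] [650.58029204 -83.84571498]
hole 439 [286.37784738 188.52477221] [507.83435972 -64.70700155]
[574.55209557  32.67922136  54.97588283] [-0.35971738  0.80328931  0.90641541] [0.22569439 0.97419642]
```

```bash
python3 -m pendant '[[0,0,0.0005,0,0,0],[0,0,0.001,0,0,0],[0,0,0.0012,0,0,0],[0,0,0.0012,0,0,0]]'; cat > arc.py <<'E'
from h import *
import sys
def arc(angs,C=(582,-45.5)):
    s=state();p=s["eef_pos"][:2];M=Ro.from_quat(s["ee_rot"]).as_matrix()
    d=p-C;print("start",np.round(p,1),round(np.degrees(np.arctan2(d[1],d[0])),1),"r",round(np.hypot(*d),1),"F",s["force"].round(1))
    for a in angs:
        q=Ro.from_euler('z',a,degrees=True).as_matrix()[:2,:2]@d-d
        t=M.T@np.array([q[0],q[1],0]);print("[%.4f,%.4f,0,0,0,0],"%(t[0]/1e3,t[1]/1e3),end="")
    print()
arc(eval(sys.argv[1]))
E
python3 arc.py '[.7,2,4]+[4+4.2*i for i in range(1,16)]'
```

```text
clock: 8.4
eef_pos: [574.8, 32.8, 54.0]
ee_rot: [0.783, 0.622, 0.002, 0.001]
force: [-1.1, 1.3, 3.9]
opening: 0.3
start [574.8  32.8] 95.3 r 78.6 F [-1.1  1.3  3.9]
[-0.0003,-0.0009,0,0,0,0],[-0.0009,-0.0026,0,0,0,0],[-0.0019,-0.0051,0,0,0,0],[-0.0043,-0.0104,0,0,0,0],[-0.0070,-0.0155,0,0,0,0],[-0.0102,-0.0203,0,0,0,0],[-0.0136,-0.0249,0,0,0,0],[-0.0174,-0.0292,0,0,0,0],[-0.0215,-0.0333,0,0,0,0],[-0.0259,-0.0370,0,0,0,0],[-0.0306,-0.0404,0,0,0,0],[-0.0355,-0.0435,0,0,0,0],[-0.0406,-0.0462,0,0,0,0],[-0.0458,-0.0485,0,0,0,0],[-0.0513,-0.0504,0,0,0,0],[-0.0568,-0.0519,0,0,0,0],[-0.0625,-0.0530,0,0,0,0],[-0.0682,-0.0537,0,0,0,0],
```

```bash
sed -i 's/%.4f,0,0,0,0\],"%(t\[0\]\/1e3,t\[1\]\/1e3)/%.4f,%.4f,0,0,0],"%(t[0]\/1e3,t[1]\/1e3,t[2]\/1e3)/' arc.py; python3 -m pendant '[[-0.0003,-0.0009,0.0002,0,0,0],[-0.0009,-0.0026,0.0002,0,0,0],[-0.0019,-0.0051,0.0002,0,0,0],[-0.0043,-0.0104,0.0002,0,0,0],[-0.0070,-0.0155,0.0002,0,0,0],[-0.0102,-0.0203,0.0002,0,0,0],[-0.0136,-0.0249,0.0002,0,0,0],[-0.0155,-0.0271,0.0002,0,0,0],[-0.0165,-0.0282,0.0002,0,0,0]]'; python3 arc.py '[.7,2,4]+[4+4.2*i for i in range(1,17)]'; python3 - <<'E'
from h import *
cv2.imwrite("pics/t5.png",get_image("top"))
cv2.imwrite("pics/s5.png",get_image("side"))
c=np.hstack([cv2.resize(cv2.imread("pics/t5.png")[95:205,215:325],(340,340)),cv2.resize(cv2.imread("pics/s5.png")[165:250,240:350],(440,340))])
cv2.imwrite("pics/c5.png",c)
E
```

```text
clock: 9.52
eef_pos: [543.5, 23.1, 53.7]
ee_rot: [0.783, 0.622, 0.002, 0.001]
force: [0.2, 0.3, 4.3]
opening: 0.1
start [543.5  23.1] 119.3 r 78.6 F [0.2 0.3 4.3]
[-0.0007,-0.0007,-0.0000,0,0,0],[-0.0019,-0.0020,-0.0000,0,0,0],[-0.0038,-0.0039,-0.0000,0,0,0],[-0.0081,-0.0077,-0.0000,0,0,0],[-0.0127,-0.0112,-0.0001,0,0,0],[-0.0176,-0.0144,-0.0001,0,0,0],[-0.0226,-0.0172,-0.0001,0,0,0],[-0.0278,-0.0196,-0.0001,0,0,0],[-0.0332,-0.0216,-0.0002,0,0,0],[-0.0388,-0.0233,-0.0002,0,0,0],[-0.0444,-0.0245,-0.0002,0,0,0],[-0.0501,-0.0253,-0.0002,0,0,0],[-0.0558,-0.0256,-0.0002,0,0,0],[-0.0616,-0.0256,-0.0002,0,0,0],[-0.0674,-0.0251,-0.0003,0,0,0],[-0.0730,-0.0242,-0.0003,0,0,0],[-0.0787,-0.0229,-0.0003,0,0,0],[-0.0842,-0.0212,-0.0003,0,0,0],[-0.0895,-0.0191,-0.0003,0,0,0],
```

View pics/c5.png

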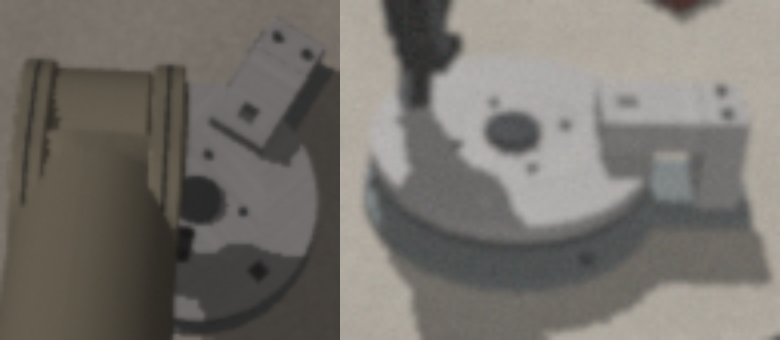

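```bash
python3 -m pendant '[[-0.0007,-0.0007,0,0,0,0],[-0.0019,-0.0020,0,0,0,0],[-0.0038,-0.0039,0,0,0,0],[-0.0081,-0.0077,0,0,0,0],[-0.0127,-0.0112,0,0,0,0],[-0.0176,-0.0144,0,0,0,0],[-0.0226,-0.0172,0,0,0,0],[-0.0278,-0.0196,0,0,0,0],[-0.0332,-0.0216,0,0,0,0],[-0.0388,-0.0233,0,0,0,0],[-0.0444,-0.0245,0,0,0,0],[-0.0501,-0.0253,0,0,0,0],[-0.0558,-0.0256,0,0,0,0],[-0.0616,-0.0256,0,0,0,0],[-0.0674,-0.0251,0,0,0,0],[-0.0702,-0.0247,0,0,0,0],[-0.0716,-0.0245,0,0,0,0]]'; python3 arc.py '[.7,2,4]+[4+4.2*i for i in range(1,16)]'; python3 - <<'E'
from h import *
im=get_image("top");cv2.imwrite("pics/t6.png",im);g=cv2.cvtColor(im,cv2.COLOR_BGR2GRAY)
G=cv2.resize(g,None,fx=4,fy=4,interpolation=cv2.INTER_CUBIC)
n,l,st,ce=cv2.connectedComponentsWithStats((G<52).astype(np.uint8))
for i in range(1,n):
    if 200<st[i,4]<900:
        c=(ce[i]+.5)/4-.5;p=pw("top",c,55);d=p-[582,-45.5]
        if abs(np.hypot(*d)-78)<8: print(c,p,np.hypot(*d),np.degrees(np.arctan2(d[1],d[0])))
E
```

```text
clock: 11.75
eef_pos: [503.6, -41.2, 53.4]
ee_rot: [0.783, 0.622, 0.002, 0.001]
force: [1.2, 0.9, 3.7]
opening: 0.3
start [503.6 -41.2] 176.9 r 78.5 F [1.2 0.9 3.7]
[-0.0009,0.0002,-0.0000,0,0,0],[-0.0027,0.0005,-0.0000,0,0,0],[-0.0054,0.0011,-0.0000,0,0,0],[-0.0109,0.0027,-0.0000,0,0,0],[-0.0163,0.0047,-0.0000,0,0,0],[-0.0215,0.0071,-0.0000,0,0,0],[-0.0266,0.0099,-0.0000,0,0,0],[-0.0314,0.0130,-0.0000,0,0,0],[-0.0360,0.0164,-0.0000,0,0,0],[-0.0403,0.0202,-0.0000,0,0,0],[-0.0444,0.0243,-0.0000,0,0,0],[-0.0481,0.0287,-0.0000,0,0,0],[-0.0515,0.0334,0.0000,0,0,0],[-0.0546,0.0383,0.0000,0,0,0],[-0.0572,0.0434,0.0000,0,0,0],[-0.0595,0.0486,0.0000,0,0,0],[-0.0614,0.0541,0.0001,0,0,0],[-0.0630,0.0596,0.0001,0,0,0],
```

```bash
python3 - <<'E'
from h import *
b=get_image("side");cv2.imwrite("pics/s6.png",b)
c=np.hstack([cv2.resize(cv2.imread("pics/t6.png")[95:205,215:325],(385,385)),cv2.resize(b[165:250,240:350],(400,385))])
cv2.imwrite("pics/c6.png",c)
E
```

```text
(no output)
```

View pics/c6.png

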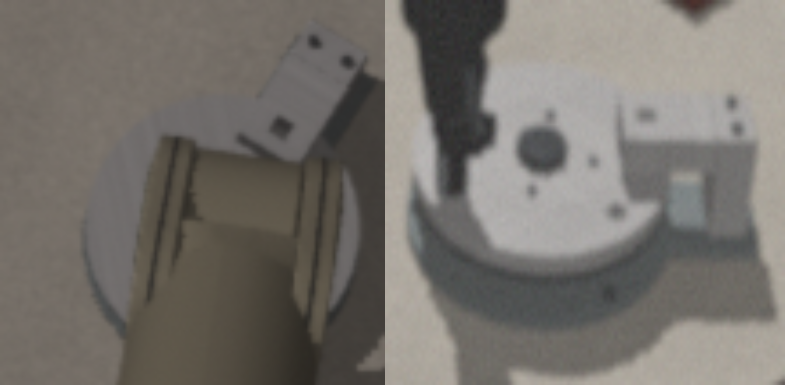

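```bash
python3 -m pendant '[[-0.0009,0.0002,0,0,0,0],[-0.0027,0.0005,0,0,0,0],[-0.0054,0.0011,0,0,0,0],[-0.0109,0.0027,0,0,0,0],[-0.0163,0.0047,0,0,0,0],[-0.0215,0.0071,0,0,0,0],[-0.0266,0.0099,0,0,0,0],[-0.0314,0.0130,0,0,0,0],[-0.0360,0.0164,0,0,0,0],[-0.0403,0.0202,0,0,0,0],[-0.0444,0.0243,0,0,0,0],[-0.0481,0.0287,0,0,0,0],[-0.0515,0.0334,0,0,0,0],[-0.0546,0.0383,0,0,0,0],[-0.0560,0.0408,0,0,0,0],[-0.0567,0.0422,0,0,0,0],[-0.0571,0.0430,0,0,0,0],[-0.0571,0.0430,0,0,0,0]]'; cat > meas.py <<'E'
from h import *
def bolts(n,im,z=55,lim=(28,52)):
    """dark blobs on the disc: (radius, angle) about C"""
    g=cv2.cvtColor(im,cv2.COLOR_BGR2GRAY).astype(np.float32)
    k=cv2.getStructuringElement(cv2.MORPH_ELLIPSE,(11,11))
    G=cv2.resize(cv2.morphologyEx(g,cv2.MORPH_CLOSE,k)-g,None,fx=4,fy=4,interpolation=cv2.INTER_CUBIC)
    nn,l,st,ce=cv2.connectedComponentsWithStats((G>12).astype(np.uint8))
    out=[]
    for i in range(1,nn):
        if 20<st[i,4]<1500:
            ys,xs=np.where(l==i);w=G[ys,xs];c=(np.array([(xs*w).sum(),(ys*w).sum()])/w.sum()+.5)/4-.5
            p=pw(n,c,z);d=p-[582,-45.5];r=np.hypot(*d)
            if lim[0]<r<lim[1]: out.append((p.round(2),round(r,1),round(np.degrees(np.arctan2(d[1],d[0])),2),st[i,4]))
    return out
E
python3 - <<'E'
from meas import *
b=get_image("side");cv2.imwrite("pics/s7.png",b);s=state();print(s["eef_pos"],s["force"])
for f,n in(("t4","top"),("s6","side"),("s0","side"),("t0","top"),("s7","side")):
    print(f);[print("  ",*o) for o in bolts(n,cv2.imread(f"pics/{f}.png"),lim=(28,90))]
E
```

```text
clock: 14.1
eef_pos: [532.3, -106.2, 53.3]
ee_rot: [0.783, 0.622, 0.002, 0.0]
force: [0.3, -0.7, 4.8]
opening: 0.4
[ 532.25281328 -106.26843167   53.27675129] [-0.32186977 -0.27710704  5.6925305 ]
t4
   [658.62 -85.58] 86.5 -27.61 619
   [613.57 -69.22] 39.5 -36.91 264
   [608.85 -11.89] 43.0 51.39 224
   [558.18 -73.85] 37.0 -130.03 158
   [552.38 -17.63] 40.7 136.74 154
   [542.73  21.66] 77.8 120.31 34
   [507.81 -64.79] 76.7 -165.43 508
s6
   [650.01 -58.58] 69.3 -10.89 773
   [613.92 -70.2 ] 40.4 -37.74 218
   [ 626.35 -100.17] 70.4 -50.95 37
   [556.4 -71.7] 36.6 -134.34 219
s0
   [650.16 -57.93] 69.3 -10.33 737
   [555.24 -14.85] 40.7 131.12 213
   [615.5  -68.07] 40.4 -33.97 218
   [558.5  -72.65] 35.9 -130.88 214
   [ 620.17 -114.83] 79.1 -61.16 248
   [508.91 -62.16] 75.0 -167.16 455
t0
   [658.68 -85.57] 86.5 -27.59 591
   [613.22 -69.46] 39.4 -37.5 239
   [609.67 -12.68] 42.9 49.87 227
   [557.06 -73.25] 37.3 -131.95 234
   [552.84 -16.98] 40.8 135.63 251
   [507.53 -62.31] 76.3 -167.28 642
s7
   [611.99   4.33] 58.2 58.96 23
   [649.83 -58.66] 69.1 -10.98 762
   [626.36 -11.86] 55.7 37.17 45
   [582.85  -3.77] 41.7 88.84 31
   [624.67 -35.5 ] 43.8 13.19 211
   [598.27 -73.88] 32.7 -60.18 424
   [545.36 -49.1 ] 36.8 -174.39 218
```

```bash
python3 -m pendant '[[0,0,-0.001,0,0,0],[0,0,-0.003,0,0,0],[0,0,-0.01,0,0,0],[0,0,-0.04,0,0,0],[0,0,-0.09,0,0,0],[-0.03,-0.012,-0.13,0,0,0],[-0.075,-0.03,-0.13,0,0,0],[-0.12,-0.047,-0.13,0,0,0],[-0.165,-0.065,-0.13,0,0,0],[-0.205,-0.08,-0.13,0,0,0],[-0.217,-0.085,-0.13,0,0,0],[-0.217,-0.085,-0.13,0,0,0],[-0.217,-0.085,-0.13,0,0,0]]'; python3 - <<'E'
from meas import *
for n in("top","side"):
    b=get_image(n);cv2.imwrite(f"pics/{n[0]}8.png",b);print(n)
    [print("  ",*o) for o in bolts(n,b,lim=(25,90))]
b=cv2.imread("pics/t8.png")
c=np.hstack([cv2.resize(b[95:185,225:335],(528,432),interpolation=cv2.INTER_CUBIC),cv2.resize(cv2.imread("pics/s8.png")[160:330,240:340],(254,432))])
cv2.imwrite("pics/c8.png",c);s=state();print(s["clock"],s["eef_pos"])
E
```

```text
clock: 15.78
eef_pos: [401.0, -297.4, 182.5]
ee_rot: [0.782, 0.623, 0.002, 0.0]
force: [-0.2, 0.5, 0.2]
opening: -0.0
top
   [658.37 -85.24] 86.1 -27.49 610
   [622.36 -36.37] 41.4 12.74 237
   [589.66 -82.36] 37.7 -78.26 221
   [576.92  -3.33] 42.5 96.87 217
   [543.67 -49.31] 38.5 -174.33 232
side
   [571.    38.31] 84.5 97.48 24
   [647.79 -62.66] 68.0 -14.62 637
   [591.56 -69.31] 25.7 -68.12 25
   [592.57 -84.06] 40.0 -74.67 174
   [532.7  -77.45] 58.7 -147.05 52
   [547.93 -88.73] 55.0 -128.24 22
   [555.15 -97.74] 58.7 -117.2 25
   [ 541.17 -116.25] 81.7 -119.99 28
15.875 [ 400.97209941 -297.53849896  182.46559752]
```

View pics/c8.png

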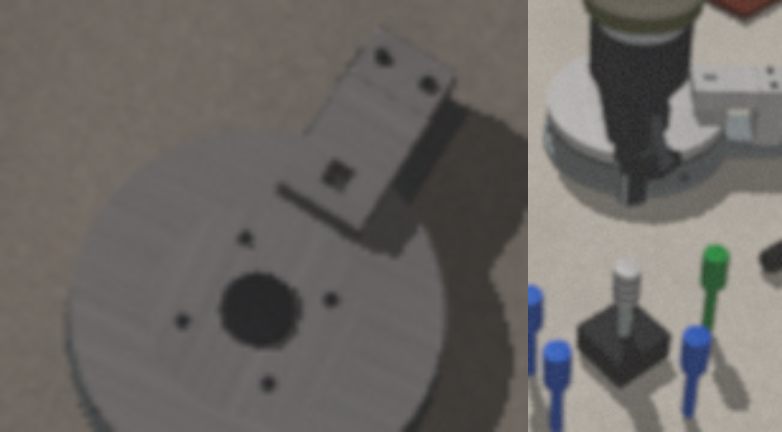

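```bash
python3 - <<'E'
from meas import *
T=lambda x,y:((x+.5)/4.8-.5+225,(y+.5)/4.8-.5+95)
C=np.array([583.2,-43.0])
im=cv2.imread("pics/t8.png");g=cv2.cvtColor(im,cv2.COLOR_BGR2GRAY)
A=lambda d:round(float(np.degrees(np.arctan2(d[1],d[0]))),2)
G=cv2.resize(g,None,fx=6,fy=6,interpolation=cv2.INTER_CUBIC)
# whole slot square: dark of bright face
for th in(70,78,86,92):
    y0,x0=int(124*6),int(288*6);roi=G[y0:y0+84,x0:x0+84]
    n,l,st,ce=cv2.connectedComponentsWithStats((roi<th).astype(np.uint8));
    for i in range(1,n):
        if 150<st[i,4]<2500 and 20<ce[i][0]<64:
            c=(ce[i]+[x0,y0]+.5)/6-.5
            r=cv2.minAreaRect(np.argwhere(l==i)[:,::-1].astype(np.float32));cr=(np.array(r[0])+[x0,y0]+.5)/6-.5
            p=pw("top",c,85);pr=pw("top",cr,85);print("slot",th,st[i,4]/36,p,A(p-C),np.hypot(*(p-C)),"rect",pr,A(pr-C),np.array(r[1])/6)
s1,s2=[pw("top",T(*q),86.5) for q in((384,57),(429,85))];m=(s1+s2)/2
print("screws",s1,s2,np.hypot(*(s1-s2)),"mid",m,A(m-C),"perp",A(s2-s1)+90)
cs=[pw("top",T(*q),85) for q in((278,186),(358,229),(456,78),(380,28))]
print("corners",np.round(cs,1).tolist(),"front mid",A((cs[0]+cs[1])/2-C),"w",np.hypot(*(cs[0]-cs[1])),"dirs",A(cs[3]-cs[0]),A(cs[2]-cs[1]))
# side view slot & bracket
print("side slot",pw("side",((641+.5)/2,0),85) if 0 else "")
x=cv2.resize(cv2.imread("pics/s0.png")[175:220,290:350],(720,540),interpolation=cv2.INTER_CUBIC)
y=cv2.resize(im[98:155,280:325],(426,540),interpolation=cv2.INTER_CUBIC)
x=cv2.resize(x,(370,278));o=np.zeros((540,796,3),np.uint8);o[:278,:370]=x;o[:,370:]=y;cv2.imwrite("pics/c9.png",cv2.convertScaleAbs(o,alpha=1.5))
E
```

```text
slot 70 23.97222222222222 [650.00820152 -83.29145056] -31.09 78.01754148084706 rect [649.66458538 -83.50844869] -31.36 [5.21749147 5.1429561 ]
slot 78 29.22222222222222 [649.8545098  -83.33853401] -31.18 77.91033950981866 rect [649.60530692 -83.30442458] -31.26 [5.6777223 5.7213974]
slot 86 35.22222222222222 [649.75795807 -83.37633419] -31.24 77.8473515579922 rect [649.54475822 -83.34884215] -31.31 [6.30008888 6.20181974]
slot 92 41.138888888888886 [649.65267023 -83.42568607] -31.31 77.78298962456803 rect [649.38189862 -83.39254841] -31.4 [6.84995715 6.73934619]
screws [ 713.87071569 -107.56316882] [ 698.88489049 -131.26510699] 28.042054660031603 mid [ 706.37780309 -119.4141379 ] -31.81 perp -32.3
corners [[643.4, -52.4], [620.9, -94.4], [703.4, -145.6], [730.3, -105.5]] front mid -31.86 w 47.629441512487006 dirs -31.43 -31.84
side slot
```

View pics/c9.png

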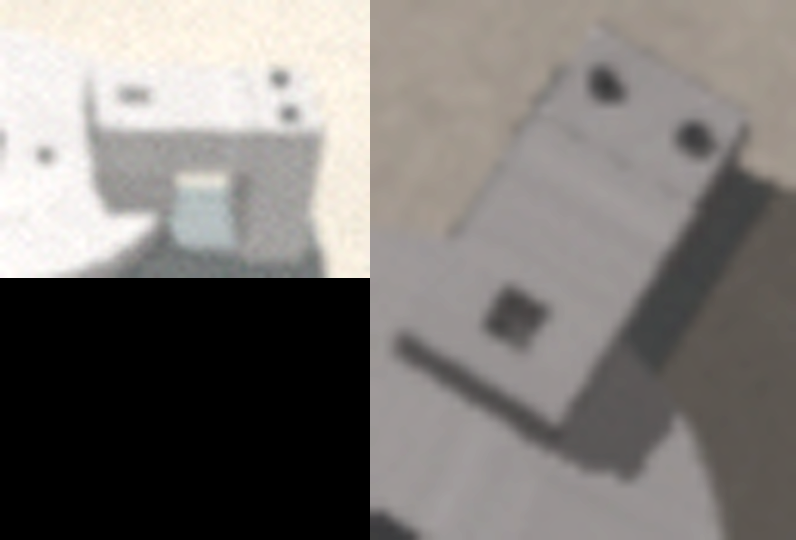

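```bash
sed -i 's/C=(582,-45.5)):/C=(583.2,-43.0)):/' arc.py; sed -i 's/\[582,-45.5\]/[583.2,-43.0]/' meas.py; python3 -m pendant '[[0.03,0.012,0,0,0,0],[0.08,0.033,0,0,0,0],[0.13,0.054,0,0,0,0],[0.18,0.075,0,0,0,0],[0.21,0.088,0.02,0,0,0],[0.217,0.09,0.06,0,0,0],[0.217,0.09,0.1,0,0,0],[0.217,0.09,0.12,0,0,0],[0.217,0.09,0.125,0,0,0],[0.217,0.09,0.125,0,0,0]]'; python3 -m pendant '[[0,0,0.001,0,0,0],[0,0,0.002,0,0,0],[0,0,0.003,0,0,0],[0,0,0.003,0,0,0]]'
```

```text
clock: 17.12
eef_pos: [537.9, -105.5, 58.6]
ee_rot: [0.782, 0.623, 0.002, 0.0]
force: [0.3, 0.8, 0.7]
opening: -0.4
clock: 17.62
eef_pos: [537.9, -105.5, 55.7]
ee_rot: [0.782, 0.623, 0.002, 0.0]
force: [0.9, -0.3, -0.9]
opening: -0.1
```

```bash
python3 -m pendant '[[0,0,0.0008,0,0,0],[0,0,0.0014,0,0,0],[0,0,0.0019,0,0,0],[0,0,0.0019,0,0,0]]'; python3 arc.py '[-.5,-1.5,-2.7,-3.9,-5,-5.6,-5.9]'
```

```text
clock: 18.12
eef_pos: [538.0, -105.7, 54.0]
ee_rot: [0.782, 0.623, 0.002, 0.001]
force: [-1.1, -0.2, 4.2]
opening: 0.5
start [ 538.  -105.7] -125.8 r 77.3 F [-1.1 -0.2  4.2]
[0.0003,-0.0006,-0.0000,0,0,0],[0.0008,-0.0019,-0.0000,0,0,0],[0.0015,-0.0033,-0.0000,0,0,0],[0.0022,-0.0048,-0.0000,0,0,0],[0.0029,-0.0061,-0.0000,0,0,0],[0.0033,-0.0068,-0.0000,0,0,0],[0.0035,-0.0072,-0.0000,0,0,0],
```

Now the small turn back, then lift and go to above the pin. The gripper stays shut until it is away from the wheel.

```bash
python3 -m pendant '[[0.0003,-0.0006,0,0,0,0],[0.0008,-0.0019,0,0,0,0],[0.0015,-0.0033,0,0,0,0],[0.0022,-0.0048,0,0,0,0],[0.0029,-0.0061,0,0,0,0],[0.0033,-0.0068,0,0,0,0],[0.0035,-0.0072,0,0,0,0],[0.0035,-0.0072,0,0,0,0],[0.0035,-0.0072,0,0,0,0],[0.0035,-0.0072,-0.001,0,0,0],[0.0035,-0.0072,-0.003,0,0,0],[0.0035,-0.0072,-0.01,0,0,0],[0.0035,-0.0072,-0.04,0,0,0],[0.0035,-0.0072,-0.09,0,0,0],[-0.03,-0.02,-0.13,0,0,0],[-0.08,-0.037,-0.13,0,0,0],[-0.13,-0.055,-0.13,0,0,0],[-0.18,-0.075,-0.13,0,0,0],[-0.21,-0.087,-0.13,0,0,0],[-0.217,-0.09,-0.13,0,0,0]]'; python3 -m pendant '[[0,0,0,0,0,0]]' -0.3 30;  python3 - <<'E'
from meas import *
b=get_image("top");cv2.imwrite("pics/t10.png",b)
B=bolts("top",b,lim=(25,60));[print("  ",*o) for o in B]
P=np.array([o[0] for o in B]);C=P.mean(0);d=P-C;a=np.degrees(np.arctan2(d[:,1],d[:,0]))%90;print(C,a,"hole at",a.mean()+145.3+180-360)
s=state();M=Ro.from_quat(s["ee_rot"]).as_matrix();print(s["clock"],s["eef_pos"],s["opening"],"to pin",(M.T@(np.array([400.3,-298,70])-s["eef_pos"])).round(1))
E
```

```text
clock: 20.62
eef_pos: [399.8, -299.3, 183.5]
ee_rot: [0.783, 0.622, 0.002, 0.001]
force: [-0.3, -0.9, 0.4]
opening: 0.3
clock: 20.75
eef_pos: [399.9, -298.9, 183.6]
ee_rot: [0.783, 0.622, 0.002, 0.0]
force: [0.5, 0.2, 0.4]
opening: 17.1
   [622.89 -40.65] 39.8 3.4 249
   [585.71 -82.97] 40.0 -86.4 216
   [580.94  -2.66] 40.4 93.2 212
   [543.07 -45.96] 40.2 -175.78 263
[583.1525 -43.06  ] [3.47062355 3.6665966  3.13466354 4.13818356] hole at -31.097483186188015
20.8 [ 400.09647898 -298.79451275  183.59127266] 24.825862222718463 to pin [  0.5  -0.4 113.6]
```

```bash
python3 -m pendant '[[0,0,0.02,0,0,0],[0,0,0.05,0,0,0],[0,0,0.08,0,0,0],[0,0,0.1,0,0,0],[0,0,0.109,0,0,0],[0,0,0.1115,0,0,0],[0,0,0.1115,0,0,0],[0,0,0.1115,0,0,0]]' -0.3 30; python3 - <<'E'
from h import *
s=state();print(s["opening"],s["force"],s["eef_pos"])
b=get_image("side");cv2.imwrite("pics/s11.png",b);cv2.imwrite("pics/c11.png",cv2.resize(b[230:340,210:340],(650,550),interpolation=cv2.INTER_CUBIC))
E
```

```text
clock: 21.8
eef_pos: [401.0, -298.7, 72.8]
ee_rot: [0.783, 0.622, 0.002, 0.001]
force: [-0.7, -0.1, 0.6]
opening: 55.8
55.75652410994019 [-0.66159898 -0.11936391  0.60834403] [ 401.01240877 -298.72827067   72.76297978]
```

View pics/c11.png

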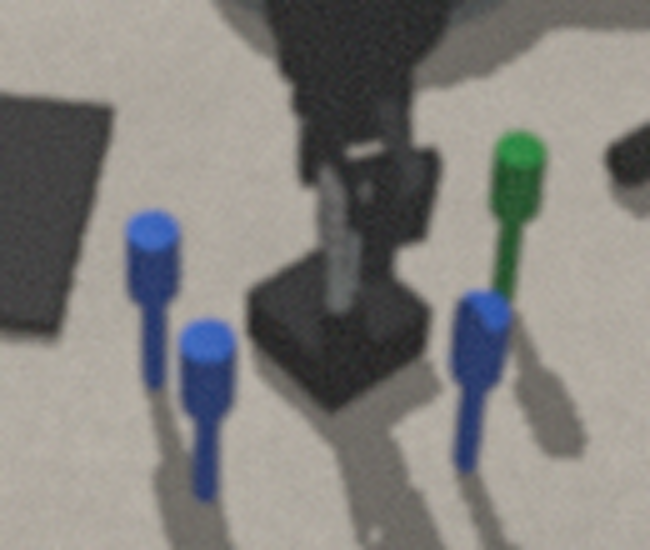

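The silver pin at (335,230) stands between the fingers, with the blue and green ones well clear. Closing.

```bash
python3 -m pendant '[[0,0,0,0,0,0],[0,0,0,0,0,0],[0,0,0,0,0,0],[0,0,0,0,0,0],[0,0,0,0,0,0],[0,0,0,0,0,0]]' 1 35; python3 -m pendant '[[0,0,-0.004,0,0,0],[0,0,-0.012,0,0,0],[0,0,-0.025,0,0,0],[0,0,-0.05,0,0,0],[0,0,-0.08,0,0,0],[0,0,-0.1,0,0,0],[0,0,-0.1,0,0,0],[0,0,-0.1,0,0,0]]'; python3 - <<'E'
from h import *
s=state();print(s["opening"],s["force"],s["torque"],s["eef_pos"])
for n in("top","side"):
    b=get_image(n);cv2.imwrite(f"pics/{n[0]}12.png",b)
b=cv2.imread("pics/s12.png");t=cv2.imread("pics/t12.png")
print(proj("side",s["eef_pos"]),proj("top",s["eef_pos"]))
u,v=map(int,proj("side",s["eef_pos"]))
cv2.imwrite("pics/c12.png",cv2.resize(b[v-40:v+60,u-60:u+60],(600,500),interpolation=cv2.INTER_CUBIC))
E
```

```text
clock: 22.6
eef_pos: [401.3, -298.7, 73.0]
ee_rot: [0.783, 0.622, 0.003, 0.001]
force: [0.1, 1.1, 5.6]
opening: 23.1
clock: 23.6
eef_pos: [400.4, -298.6, 172.4]
ee_rot: [0.783, 0.622, 0.003, 0.001]
force: [-0.7, 0.0, -3.0]
opening: 23.0
23.006706495797545 [-0.67498096  0.03085223 -3.03336508] [-0.0032444   0.02708842 -0.00692861] [ 400.39521224 -298.56406035  172.41797623]
[279.71081118 243.13914342] [392.26888294 229.51477416]
```

View pics/c12.png

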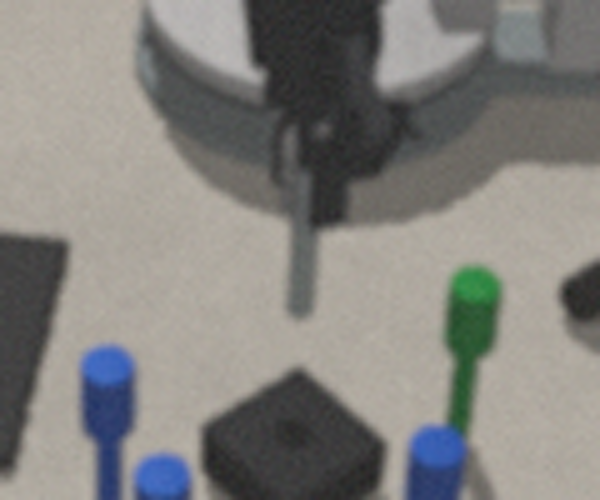

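The pin is held upright (opening 23 mm) and the rest is empty below it. Carrying it to above the guide.

```bash
python3 -m pendant '[[0.01,0.007,-0.01,0,0,0],[0.035,0.025,-0.02,0,0,0],[0.07,0.05,-0.02,0,0,0],[0.105,0.077,-0.02,0,0,0],[0.14,0.102,-0.02,0,0,0],[0.175,0.128,-0.02,0,0,0],[0.21,0.153,-0.02,0,0,0],[0.24,0.175,-0.02,0,0,0],[0.257,0.187,-0.02,0,0,0],[0.264,0.193,-0.01,0,0,0],[0.266,0.194,0,0,0,0],[0.266,0.194,0.005,0,0,0],[0.266,0.194,0.01,0,0,0],[0.266,0.194,0.01,0,0,0],[0.266,0.194,0.01,0,0,0]]'; python3 - <<'E'
from h import *
s=state();p=s["eef_pos"];M=Ro.from_quat(s["ee_rot"]).as_matrix();print(p,s["force"],s["torque"],"toolz",M[:,2],"toolx",M[:,0])
b=get_image("side");cv2.imwrite("pics/s13.png",b);b0=cv2.imread("pics/s0.png")
d=np.abs(b.astype(int)-b0).sum(2)
for z in range(-8,-62,-6):
    q=p+[0,0,z];u,v=proj("side",q);r=int(round(v));seg=b[r-1:r+2,int(u)-9:int(u)+10].mean((0,2)).astype(int);print(z,round(u,2),round(v,1),int(u)-9,seg.tolist())
print("slot px pred",proj("side",np.array([649.7,-83.4,85])))
g=cv2.cvtColor(b0,cv2.COLOR_BGR2GRAY);print(g[186:196,300:324].tolist())
u,v=map(int,proj("side",p));cv2.imwrite("pics/c13.png",cv2.resize(b[v-30:v+60,u-55:u+55],(720,589),interpolation=cv2.INTER_CUBIC))
E
```

```text
clock: 25.58
eef_pos: [649.4, -83.6, 164.0]
ee_rot: [0.783, 0.622, 0.002, 0.001]
force: [-0.8, 0.4, -2.4]
opening: 22.9
[649.4464813  -83.58312283 163.98847938] [-0.75323202  0.36972724 -2.44662649] [-0.02685267 -0.02991365  0.01360691] toolz [ 0.0045994   0.00217735 -0.99998705] toolx [0.2266247  0.97397702 0.00316307]
-8 313.26 168.6 304 [163, 165, 166, 164, 166, 166, 151, 128, 104, 94, 95, 88, 97, 114, 121, 133, 144, 154, 146]
-14 313.06 170.5 304 [164, 165, 164, 163, 167, 166, 157, 134, 106, 97, 99, 106, 123, 143, 149, 155, 159, 163, 159]
-20 312.86 172.3 303 [163, 166, 163, 162, 163, 166, 165, 152, 127, 104, 97, 104, 125, 154, 165, 168, 167, 164, 166]
-26 312.66 174.2 303 [161, 164, 163, 164, 165, 168, 166, 150, 121, 101, 97, 107, 130, 159, 167, 168, 166, 165, 167]
-32 312.46 176.1 303 [163, 164, 165, 167, 166, 167, 166, 149, 118, 97, 100, 111, 136, 160, 165, 166, 167, 167, 166]
-38 312.27 177.9 303 [165, 163, 165, 167, 167, 166, 161, 143, 112, 97, 102, 118, 144, 162, 165, 165, 165, 167, 165]
-44 312.07 179.7 303 [166, 166, 166, 167, 166, 166, 154, 133, 108, 99, 105, 124, 152, 1
[... 822 characters left out ...]
158, 158, 153, 131, 118, 108, 113, 118, 145, 156, 162, 161, 160, 162, 159, 159, 162, 160], [161, 164, 158, 143, 126, 141, 159, 162, 154, 143, 129, 129, 131, 131, 145, 155, 161, 161, 160, 162, 164, 162, 160, 161], [165, 165, 157, 138, 120, 133, 157, 159, 161, 158, 158, 151, 153, 154, 157, 162, 159, 160, 163, 161, 160, 161, 160, 161], [162, 163, 160, 143, 120, 133, 155, 160, 160, 162, 161, 165, 162, 162, 164, 160, 162, 162, 157, 159, 159, 161, 159, 164], [160, 161, 161, 147, 122, 130, 149, 156, 158, 151, 162, 163, 160, 163, 162, 158, 162, 159, 161, 163, 157, 159, 160, 157], [159, 162, 157, 146, 119, 115, 131, 139, 141, 144, 148, 149, 150, 154, 150, 150, 149, 149, 145, 144, 148, 148, 146, 148]]
```

Both the pin shank and the slot agree with predictions within 0.2 px. Lowering in stages.

```bash
python3 -m pendant '[[0,0,0.004,0,0,0],[0,0,0.008,0,0,0],[0,0,0.011,0,0,0],[0,0,0.014,0,0,0],[0,0,0.017,0,0,0],[0,0,0.02,0,0,0],[0,0,0.02,0,0,0]]'
```

```text
clock: 26.5
eef_pos: [649.5, -83.4, 143.7]
ee_rot: [0.783, 0.622, 0.002, 0.0]
force: [0.3, -0.0, -2.3]
opening: 23.1
```

```bash
python3 -m pendant '[[0,0,0.003,0,0,0],[0,0,0.006,0,0,0],[0,0,0.009,0,0,0],[0,0,0.012,0,0,0],[0,0,0.015,0,0,0],[0,0,0.018,0,0,0],[0,0,0.02,0,0,0],[0,0,0.02,0,0,0]]'
```

```text
clock: 27.5
eef_pos: [649.5, -83.4, 123.5]
ee_rot: [0.783, 0.622, 0.002, 0.0]
force: [-0.3, -0.9, -2.6]
opening: 23.2
```

```bash
python3 -m pendant '[[0,0,0.001,0,0,0],[0,0,0.002,0,0,0],[0,0,0.003,0,0,0],[0,0,0.004,0,0,0],[0,0,0.004,0,0,0]]'
```

```text
clock: 28.12
eef_pos: [649.4, -83.3, 119.4]
ee_rot: [0.783, 0.622, 0.002, 0.0]
force: [0.2, 0.5, -2.5]
opening: 23.1
```

```bash
python3 -m pendant '[[0,0,0.0007,0,0,0],[0,0,0.0014,0,0,0],[0,0,0.002,0,0,0],[0,0,0.002,0,0,0]]'
```

```text
clock: 28.62
eef_pos: [649.4, -83.3, 117.4]
ee_rot: [0.783, 0.622, 0.002, 0.0]
force: [-0.2, 0.3, -2.4]
opening: 22.9
```

No contact with the foot at about 52.5 mm, below the top face, so it is entering the pocket. Continuing.

```bash
python3 -m pendant '[[0,0,0.001,0,0,0],[0,0,0.002,0,0,0],[0,0,0.003,0,0,0],[0,0,0.004,0,0,0],[0,0,0.005,0,0,0],[0,0,0.006,0,0,0],[0,0,0.007,0,0,0],[0,0,0.007,0,0,0]]'
```

```text
clock: 29.62
eef_pos: [649.4, -83.3, 110.2]
ee_rot: [0.783, 0.622, 0.002, 0.0]
force: [0.6, -0.6, -2.2]
opening: 23.1
```

```bash
python3 -m pendant '[[0,0,0.0007,0,0,0],[0,0,0.0014,0,0,0],[0,0,0.002,0,0,0],[0,0,0.0025,0,0,0],[0,0,0.0025,0,0,0]]'
```

```text
clock: 30.25
eef_pos: [649.4, -83.3, 107.7]
ee_rot: [0.783, 0.622, 0.002, 0.0]
force: [0.6, 0.3, -3.1]
opening: 23.3
```

```bash
python3 -m pendant '[[0,0,0.0004,0,0,0],[0,0,0.0008,0,0,0],[0,0,0.0012,0,0,0],[0,0,0.0015,0,0,0],[0,0,0.0015,0,0,0]]'
```

```text
clock: 30.88
eef_pos: [649.4, -83.3, 106.2]
ee_rot: [0.783, 0.622, 0.002, 0.0]
force: [-0.1, -0.2, -0.9]
opening: 23.1
```

```bash
python3 -m pendant '[[0,0,0.0003,0,0,0],[0,0,0.0006,0,0,0],[0,0,0.0006,0,0,0]]'
```

```text
clock: 31.25
eef_pos: [649.4, -83.3, 105.7]
ee_rot: [0.783, 0.622, 0.002, 0.0]
force: [-0.1, -0.6, -1.1]
opening: 23.0
```

```bash
python3 -m pendant '[[0,0,0.0003,0,0,0],[0,0,0.0006,0,0,0],[0,0,0.0006,0,0,0]]'
```

```text
clock: 31.62
eef_pos: [649.6, -83.3, 105.2]
ee_rot: [0.783, 0.622, 0.002, 0.0]
force: [0.2, -0.5, 0.0]
opening: 23.5
```

Contact is at the expected height (foot about 40.5–41 mm), so the pin is home. Releasing.

```bash
python3 -m pendant '[[0,0,0,0,0,0],[0,0,0,0,0,0],[0,0,0,0,0,0],[0,0,0,0,0,0],[0,0,0,0,0,0]]' -0.3; python3 -m pendant '[[0,0,-0.005,0,0,0],[0,0,-0.02,0,0,0],[0,0,-0.05,0,0,0],[0,0,-0.09,0,0,0],[0.04,0,-0.12,0,0,0],[0.09,0,-0.12,0,0,0],[0.14,0,-0.12,0,0,0],[0.19,0,-0.12,0,0,0],[0.23,0,-0.12,0,0,0],[0.23,0,-0.12,0,0,0],[0.23,0,-0.12,0,0,0]]'; python3 - <<'E'
from meas import *
for n in("top","side"): cv2.imwrite(f"pics/{n[0]}14.png",get_image(n))
t=cv2.imread("pics/t14.png");b=cv2.imread("pics/s14.png")
u,v=map(int,proj("side",np.array([649.7,-83.4,141])));print("head top pred side",proj("side",np.array([649.7,-83.4,141])),"if not home",proj("side",np.array([649.7,-83.4,155])),"top",proj("top",np.array([649.7,-83.4,141])))
cv2.imwrite("pics/c14.png",np.hstack([cv2.resize(b[v-45:v+75,u-100:u+60],(450,338),interpolation=cv2.INTER_CUBIC),cv2.resize(t[95:205,215:325],(338,338),interpolation=cv2.INTER_CUBIC)]))
print(u-100,v-45);s=state();print(s["clock"],s["eef_pos"],s["force"],s["opening"])
for n,i in(("side",b),("top",t)): print(n,[(r["rect"],round(r["score"],2)) for r in boxes_of(n,"pin")])
E
```

```text
clock: 32.25
eef_pos: [649.5, -83.3, 105.2]
ee_rot: [0.783, 0.622, 0.002, 0.0]
force: [-0.0, -0.2, -0.3]
opening: 55.4
clock: 33.62
eef_pos: [701.3, 139.4, 226.8]
ee_rot: [0.783, 0.622, 0.002, 0.001]
force: [-0.2, -1.0, 0.9]
opening: 55.7
head top pred side [312.79653825 173.20721644] if not home [313.2652393  168.82077587] top [296.32185903 124.86768949]
212 128
33.725 [701.3070134  138.55975304 226.7264657 ] [-0.10448475 -1.39666039 -0.28241529] 55.34980987917946
side [([244.2, 294.2, 13.3, 32.6], 0.87), ([308.4, 254.9, 11.4, 35.0], 0.81), ([235.0, 269.9, 11.5, 39.7], 0.75), ([308.2, 173.2, 8.4, 20.0], 0.64), ([297.9, 285.3, 11.5, 39.9], 0.63), ([245.6, 178.5, 96.0, 60.9], 0.43)]
top [([289.8, 119.3, 12.7, 15.4], 0.64), ([377.1, 192.9, 19.5, 9.0], 0.5)]
```

View pics/c14.png

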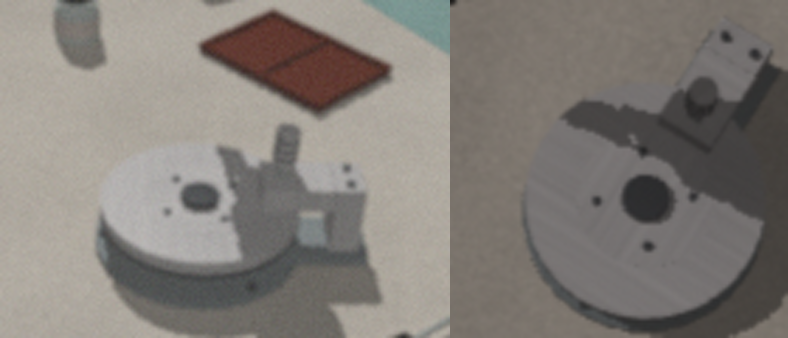

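The head top sits at px row ≈173, where home predicts 173.2 and not-home predicts 168.8. The pin is upright in the guide, the disc is still and the gripper is clear, so I'm handing in.

```bash
python3 -c "
from workcell import *
print(job_done(),state()['clock'])"
```

```text
the job is handed in; nothing more can be done
the job is handed in; nothing more can be done
```

The locking pin is home in the turntable's hole, released and standing upright, and I handed the job in at about 34 s.

**What I did:**
- **Stopping the disc:** I pressed the shut fingertips on its face with about 3–5 N. The disc was standing still in the pictures taken after that.
- **Aligning the hole:** I dragged the disc round by light friction at about 4–6 N, then turned it back a little. The hole was then at -31.1°, against about -31.3° for the guide, which is roughly 0.3 mm off.
- **Placing the pin:** I took the silver pin from the rest and lowered it through the guide. There was no contact force at the top-face height. The foot met the pocket floor with about 2.5 N at around 40–41 mm, and I let go there.

**Last checks:** In the side view, the pin head's top is at row 173–174. Fully home predicts 173.2 and not home predicts 168.8. The gripper was well clear. I did not measure the jar, bottle, battery or screwdriver again at the end; none was on the paths I moved along, and I felt no unexpected contact.

**What disagreed:**
- My first estimate of the turntable's centre was 2–3 mm off. That made the first drag overshoot by about 6°, which is why I turned it back.
- In the first picture, one just before I touched it and one after it stopped, the hole appeared at nearly the same angle. I therefore never saw its spin directly.

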